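Dress the closet tray with nested tumblers

TASK

Slide the flat lifter under the steel tray, carry the tray on it from the shelf to the middle of the low wooden riser and draw the lifter out again, the robot's fingers and arm never touching the tray; lay the lifter back flat along its cork mat. Gather all the white tumblers that are there, upright and nested fully into one another, as a single stack standing on the tray on the riser. Do not tip over the glass jar or the ring holder.

Things in the scene. Friction and masses are not known exactly. Their poses are not given: they have to be found in the camera images.
- riser: low wooden riser block fixed to the shelf, 190 (its x) x 170 (its y) x 70 mm high with a flat top; origin at the centre of its underside, so its top is 70 mm above the origin; z up. Its y axis points roughly to the robot's left; the right-hand side (its -y) is open for a lifter's handle
- mat: thin cork mat fixed to the shelf, 300 (its x) x 120 x 4 mm; origin at the centre of its underside, x along its length; the lifter's place
- lifter: flat lifter, 260 g: steel blade 130 x 80 x 4 mm and a raised wooden handle in line behind it. Origin under the middle of the blade's rear edge; x to the blade's tip, z up. Neck 30 mm wide at x -12 to 0. Handle: level bar 16 mm thick, z 85 to 119 mm, x -107 to -2 mm; grip from above across it, firmly (over 40 N), at x about -58. Mass centre at x +46; stands on its blade by itself
- tray: polished steel tray, 130 (x) x 150 (y) mm, about 240 g, on two runners along x, 14 mm high and 12 wide, centre lines at y = +-66 mm: under its plate a tunnel 120 mm wide, 14 high, open at both x ends. Upper face of the 4 mm plate 18 mm above the origin; a rim 4 mm wide stands 6 mm higher. Origin under its centre at the runners' foot, z up. x starts roughly to the robot's left
- cup1: thick-bottomed tapered white tumbler, open on top, 60 mm high, 48 mm across the foot, 66 mm across the rim, wall 2.5 mm, solid base 27 mm thick, about 140 g; four alike, some may be absent; upright at the start. Origin at the centre of its underside, z up. Lowered on axis into another, its foot comes to rest on the other's inner floor, so it sits 27 mm higher than the other
- cup2: thick-bottomed tapered white tumbler, open on top, 60 mm high, 48 mm across the foot, 66 mm across the rim, wall 2.5 mm, solid base 27 mm thick, about 140 g; four alike, some may be absent; upright at the start. Origin at the centre of its underside, z up. Lowered on axis into another, its foot comes to rest on the other's inner floor, so it sits 27 mm higher than the other
- cup3: thick-bottomed tapered white tumbler, open on top, 60 mm high, 48 mm across the foot, 66 mm across the rim, wall 2.5 mm, solid base 27 mm thick, about 140 g; four alike, some may be absent; upright at the start. Origin at the centre of its underside, z up. Lowered on axis into another, its foot comes to rest on the other's inner floor, so it sits 27 mm higher than the other
- cup4: thick-bottomed tapered white tumbler, open on top, 60 mm high, 48 mm across the foot, 66 mm across the rim, wall 2.5 mm, solid base 27 mm thick, about 140 g; four alike, some may be absent; upright at the start. Origin at the centre of its underside, z up. Lowered on axis into another, its foot comes to rest on the other's inner floor, so it sits 27 mm higher than the other
- jar: round green glass jar with steel screw lid, 90 mm across, 130 mm high, a bystander; origin under its centre, z up
- ringholder: grey silicone ring holder, a cone on a 68 mm foot, 80 mm high, a bystander; origin under its centre, z up
Things that resemble listed ones, but are neither listed nor needed, are in the scene too. Leave any purple or red look-alike of the cup4 alone.

How it is judged:
By the outcome, as a careful person would: the job done as asked, in the order asked, and still so for the second after the job is handed in, with the robot touching nothing.
Of cup1, cup2, cup3, cup4 only 3 to 4 are there at a start; the rules pass over those that are not, and their reading is None.
At some moment in a run one of lifter may be knocked a few centimetres aside while the robot is not near it.
It also fails if it takes over 210 s, if anything falls off the work surface, if the arm or the gripper's body presses on something with over 40 N, if the wrist force passes 120 N, or if a joint passes its speed limit or range.

ROBOT

A 6-joint arm with a two-finger parallel gripper is mounted at the origin on the work surface. World frame = base frame: x ahead of the robot, y to its left, z up, the work surface at z = 0. Lengths are in m, angles in degrees, forces in N, time in s.
With the tool pointing down it reaches from about 0.35 to 0.975 m from the base axis. Payload 7.1 kg.
Tool frame: the origin (TCP) lies at the very end of the fingers, on their centre line; the grasp point (between the pads) lies 19 mm behind it (robot.grip_depth is the distance from the TCP to the grasp point, in m); z points along the fingers, y is the line along which they close (so a half turn about z gives the same grasp; the last joint's range is limited). The gripper opens to 88 mm and grips with 3 to 60 N. Pads are 20 mm wide; open, the fingers measure 115 mm over their backs; the gripper's body (75 mm by 178 mm) begins 61 mm behind the grasp point.
Start: joints at [62.853, 24.242, 93.386, -0, 62.372, -1.089], TCP at [0.275, 0.561, 0.223] pointing down, gripper open.
Joint ranges: [-172.04, 172.04], [-51.8, 120.97], [4.93, 147.93], [-75.15, 255.16], [6.16, 154.13], [-145.62, 145.62]. Speed limits (degrees/s): [136.94, 136.94, 172.46, 180, 180, 180].

INTERFACE

Orientations are given as [roll, pitch, yaw] about the fixed x, y, z axes, in that order (R = Rz(yaw) Ry(pitch) Rx(roll)).
In Python, from workcell import robot, viewer, job gives the robot as it stands.
- The arm moves only by the shell command python3 -m pendant 'ROWS' [FORCE]. ROWS is JSON, a list that holds one entry, the list of rows, each a list of 5 numbers: the shift along the tool's x, y, z in mm, then the turn about the tool's z in degrees, then the opening, from -1 (shut) to 1 (fully open). In form: [[[x, y, z, twist, claw], ...]]. A call has 1 to 10 rows; each row is the pose to reach, as a shift and turn from the pose commanded when the call began, along the tool's axes at that moment; what a row does not reach only later rows make up. A row lasts 1/12 s, in which the tool goes at most 41.7 mm and 7.16 degrees, less where a joint would pass 70% of its speed; a pose out of reach is approached as far as the arm can. A call with a gripper value outside its range is refused whole. The fingers move at their own pace and stop on an object; FORCE is the grip in N (left out, the last holds). Time passes only in rows, so rows that repeat a pose let the fingers close. It gives the time, the measured TCP pose, the force, the opening and the grip force at its end, in the units of the state.
- robot.get_state(): the state, without advancing time (a new reading comes with each control period).
- viewer.camera(name): name is "scene" or "top" or "wrist"; returns a dict with "color" (400x640x3 uint8, blue, green, red), "intrinsics" (3x3 intrinsics, pixels), "k1" (the pictures are not rectified: a ray, as slopes to the right and down, at radius r is drawn at 1 + k1 r^2 times it, then the intrinsics apply), "pose" (4x4, takes a point from camera to world coordinates); the wrist camera has in their place "mount" (4x4, takes a point from camera to tool coordinates, whose origin is the TCP and whose axes are the flange's). Camera axes: x right, y down, z forward; pixel columns grow to the right and rows downward; lengths in m; the calibration is good to about 2 mm. A picture is of the moment at which its call begins: read the wrist's pose just before it. There is no depth.
- job.job_done(): hands the job in; it is judged then, once.
The state is a dict: "time": time; "joints": joint angles; "dq": joint speeds; "joint_efforts": joint torques, N m; "ee_pos": TCP position; "tcp_rot": TCP orientation; "force": force on the tool from outside, world axes, zero at the start; "torque": the same for the moment, N m; "gripper_width": opening from 0.0 (shut) to 1.0 (fully open); "grip_force": force on a finger pad.
Only numpy, scipy, OpenCV 4.12 (cv2) and the standard library are available. Lean on these libraries where they do the work, as an engineer would, in place of code of your own. Each camera call takes 0.05 s, during which the arm holds its last target. There are 200 camera calls.

## Working session

There is one attempt and no reset: what is moved stays moved. The work goes in short steps, Python scripts to look and compute and a shell command to move; the robot and the scene stay as the last step left them, time stands still between calls to the robot, and variables do not carry over. Pictures are saved under pics/ and viewed, at most 14 in all, crops included, and the job is handed in when it is done.

```bash
ls; mkdir -p pics; cat > h.py <<'E'
import numpy as np, cv2
from scipy.spatial.transform import Rotation as R
from workcell import robot, viewer, job
def snap(name, fn=None):
    s=robot.get_state(); c=viewer.camera(name)
    if 'pose' not in c:
        T=np.eye(4); T[:3,:3]=R.from_euler('xyz',s['tcp_rot'],degrees=True).as_matrix(); T[:3,3]=s['ee_pos']
        c['pose']=T@c['mount']
    if fn: cv2.imwrite(fn,c['color'])
    return c
def ray(c,uv):
    K=c['intrinsics']; uv=np.atleast_2d(np.array(uv,float))
    p=np.c_[(uv[:,0]-K[0,2])/K[0,0],(uv[:,1]-K[1,2])/K[1,1]]; q=p.copy()
    for _ in range(20): q=p/(1+c['k1']*(q**2).sum(1,keepdims=True))
    d=np.c_[q,np.ones(len(q))]@c['pose'][:3,:3].T
    return c['pose'][:3,3],d
def onz(c,uv,z):
    o,d=ray(c,uv); return o+d*((z-o[2])/d[:,2])[:,None]
def proj(c,P):
    P=np.atleast_2d(P); X=(P-c['pose'][:3,3])@c['pose'][:3,:3]
    q=X[:,:2]/X[:,2:]; q=q*(1+c['k1']*(q**2).sum(1,keepdims=True)); K=c['intrinsics']
    return np.c_[q[:,0]*K[0,0]+K[0,2],q[:,1]*K[1,1]+K[1,2]]
def st():
    s=robot.get_state(); print(s['time'],np.round(s['ee_pos'],4),np.round(s['tcp_rot'],2),np.round(s['force'],1),s['gripper_width'],s['grip_force'])
    return s
def to(x,y,z=None,yaw=None):
    "tool-frame shift (mm) and twist (deg) to reach world x,y,z, tool x axis heading yaw"
    s=st(); M=R.from_euler('xyz',s['tcp_rot'],degrees=True).as_matrix()
    d=np.array([x,y,s['ee_pos'][2] if z is None else z])-s['ee_pos']
    t=0
    if yaw is not None:
        h=np.degrees(np.arctan2(M[1,0],M[0,0])); t=-((yaw-h+180)%360-180)
    print('shift',np.round(M.T@d*1000,1),'twist',round(t,1),'or',round((t+270)%180-90,1))
E
python3 - <<'E'
from h import *
for n in ('scene','top','wrist'):
    c=snap(n,f'pics/{n}0.png'); print(n,np.round(c['pose'],3).tolist(),c['intrinsics'][0,0],c['k1'])
st()
E
```

```text
pics
scene [[0.259, 0.776, -0.576, 1.25], [0.966, -0.215, 0.145, -0.229], [-0.012, -0.593, -0.805, 1.048], [0.0, 0.0, 0.0, 1.0]] 413.6626360196395 -0.027213344926696977
top [[0.037, -0.977, 0.209, 0.332], [-0.999, -0.037, 0.007, -0.065], [0.001, -0.209, -0.978, 0.975], [0.0, 0.0, 0.0, 1.0]] 392.62015456633196 -0.09622281039721588
wrist [[0.44, 0.862, 0.253, 0.204], [0.898, -0.422, -0.125, 0.596], [-0.001, 0.282, -0.959, 0.383], [0.0, 0.0, 0.0, 1.0]] 275.43486486181445 -0.046075145700380994
0.15 [0.2743 0.5611 0.2221] [-179.94   -0.    153.94] [ 0.1 -0.3 -0.8] 1.0037523700485766 0.0
```

View pics/top0.png

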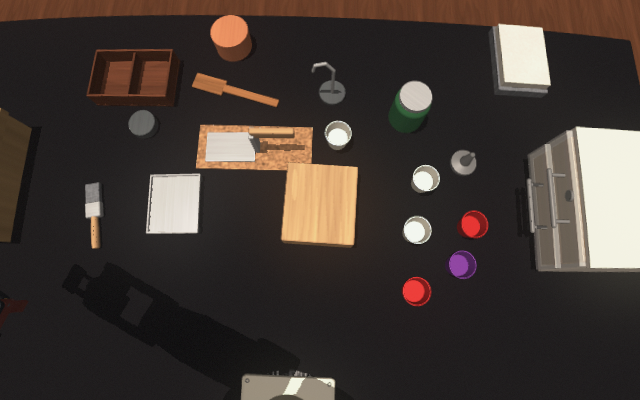

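View pics/scene0.png

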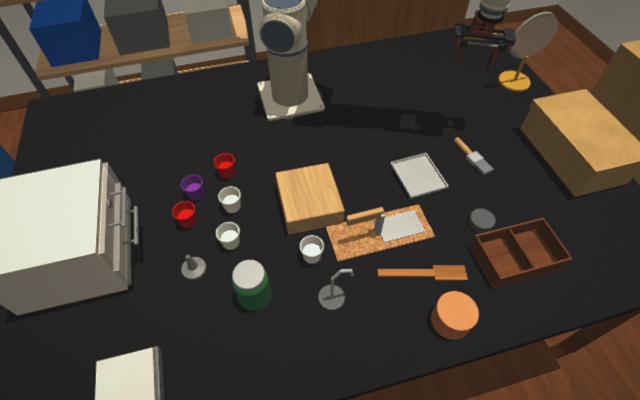

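Top view: tray at (174,204), lifter on the mat with its blade at (230,148) and handle at (270,132), riser at (320,205). There are three white tumblers, at (338,135), (425,179) and (417,230). Look-alikes to avoid are red (474,224) and (417,291), purple (462,265), and the brush, spatula and hook stand. The white box at (520,55) and the grey puck at (142,124) aren't tumblers.

```bash
cat > m.py <<'E'
from h import *
c=snap('top'); im=c['color']; hsv=cv2.cvtColor(im,cv2.COLOR_BGR2HSV)
def rect(mask,box,z,nm):
    m=np.zeros(mask.shape,np.uint8); x0,y0,x1,y1=box; m[y0:y1,x0:x1]=mask[y0:y1,x0:x1]
    cs,_=cv2.findContours(m,cv2.RETR_EXTERNAL,cv2.CHAIN_APPROX_NONE); k=max(cs,key=cv2.contourArea)
    P=onz(c,cv2.convexHull(k)[:,0],z)[:,:2]*1000
    r=cv2.minAreaRect(P.astype(np.float32)); e=cv2.boxPoints(r)
    v=[e[1]-e[0],e[2]-e[1]]
    print(nm,np.round(r[0],1),[(round(float(np.hypot(*w)),1),round(float(np.degrees(np.arctan2(w[1],w[0]))),1)) for w in v])
white=((hsv[...,1]<60)&(hsv[...,2]>110)).astype(np.uint8)
rect(white,(135,160,215,245),.024,'tray')
rect(white,(200,120,258,168),.008,'blade')
wood=((hsv[...,2]>90)&(hsv[...,1]>60)).astype(np.uint8)
rect(wood,(275,155,365,255),.07,'riser')
rect(((hsv[...,2]>60)&(hsv[...,1]>60)).astype(np.uint8),(190,115,320,175),.004,'mat(+handle)')
for n,(x,y) in dict(cupA=(338,135),cupB=(425,179),cupC=(417,230)).items(): 
    m=np.zeros(im.shape[:2],np.uint8); m[y-22:y+22,x-22:x+22]=(im.max(2)>70)[y-22:y+22,x-22:x+22]
    cs,_=cv2.findContours(m,cv2.RETR_EXTERNAL,cv2.CHAIN_APPROX_NONE); k=max(cs,key=cv2.contourArea)
    (u,v),r=cv2.minEnclosingCircle(k); print(n,(u,v),r,np.round(onz(c,(u,v),.06)*1000))
for z in (.085,.119): print('handle ends/mid',z,np.round(onz(c,[(249,133),(294,132),(270,132)],z)*1000).tolist())
E
python3 m.py; python3 - <<'E'
from h import *
im=cv2.imread('pics/top0.png')[100:260,130:370]; cv2.imwrite('pics/crop.png',cv2.resize(im,None,fx=3.3,fy=3.3,interpolation=2))
E
```

```text
tray [508.2 310.6] [(132.2, -86.6), (152.6, 3.4)]
blade [666.7 181.9] [(128.8, -88.3), (80.0, 1.7)]
riser [522.3 -42.5] [(214.8, -1.8), (201.3, 88.2)]
mat(+handle) [664.2 109.5] [(131.6, -0.0), (324.1, 90.0)]
cupA (337.4456481933594, 134.6630401611328) 14.745294570922852 [[689. -95.  60.]]
cupB (424.8097229003906, 179.06637573242188) 15.067686080932617 [[ 583. -310.   60.]]
cupC (416.622802734375, 229.9385986328125) 14.93993854522705 [[ 458. -288.   60.]]
handle ends/mid 0.085 [[676.0, 120.0, 85.0], [682.0, 11.0, 85.0], [680.0, 69.0, 85.0]]
handle ends/mid 0.119 [[662.0, 113.0, 119.0], [668.0, 8.0, 119.0], [667.0, 64.0, 119.0]]
```

View pics/crop.png

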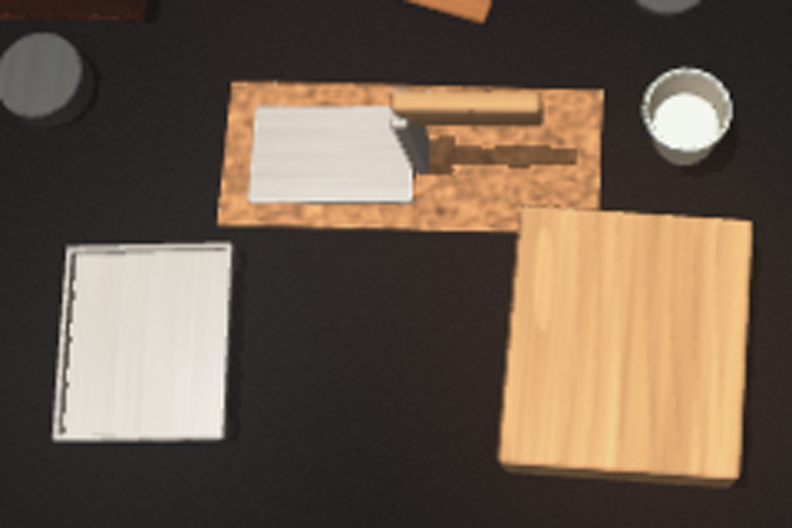

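Crop: the tray has two rims and lies left-of-riser, the blade tip points left on the mat, and the handle runs at crop (395-540,108). Chosen: this lifter and tray.

```bash
python3 - <<'E'
from h import *
c=snap('top')
P=onz(c,[(287.6,162.7),(357.9,167.3),(353.6,243.6),(281.8,240.2)],.07)[:,:2]*1000
print(np.round(P),P.mean(0),[np.hypot(*(P[i]-P[i-1])) for i in range(4)],np.degrees(np.arctan2(*(P[0]-P[1])[::-1])),np.degrees(np.arctan2(*(P[3]-P[2])[::-1])))
to(.670,.060,.222,91.7)
E
```

```text
[[ 609.   23.]
 [ 603. -146.]
 [ 420. -139.]
 [ 422.   27.]] [513.50535684 -58.86786   ] [np.float64(186.75440109298577), np.float64(169.38327940603838), np.float64(183.33366805896932), np.float64(165.82856657994446)] 88.25462219639523 89.43233980761637
0.25 [0.2744 0.5612 0.2223] [-179.96    0.    153.94] [ 0.1 -0.2  0.1] 0.9971224612273415 0.0
shift [-5.756e+02 -2.765e+02  5.000e-01] twist 62.2 or 62.2
```

```bash
python3 -m pendant '[[[-42,-20,0,7,1],[-84,-40,0,14,1],[-126,-60,0,21,1],[-165,-80,0,28,1],[-205,-100,0,35,1],[-240,-118,0,42,1],[-276,-135,0,49,1],[-310,-150,0,56,1],[-345,-165,0,62,1],[-380,-182,0,62,1]]]' 60; python3 -c "
from h import *
to(.670,.060,.222,91.7)"
```

```text
time: 1.08
ee_pos: [0.5341, 0.233, 0.2228]
tcp_rot: [180.0, -0.0, 91.6]
force: [0.6, 1.1, 0.3]
gripper_width: 0.999
grip_force: 0.0
1.0833 [0.5341 0.233  0.2228] [ 1.7998e+02 -1.0000e-02  9.1620e+01] [0.6 1.1 0.3] 0.9987038247508737 0.0
shift [-176.8  130.9    0.8] twist -0.1 or -0.1
```

```bash
python3 -m pendant '[[[-33,24,0,0,1],[-66,49,0,0,1],[-99,73,0,0,1],[-132,98,0,0,1],[-165,122,0,0,1],[-177,131,0,0,1],[-177,131,0,0,1]]]'; python3 -c "
from h import *
snap('wrist','pics/w1.png'); to(.670,.060,.087,91.7)"
```

```text
time: 1.67
ee_pos: [0.6717, 0.0591, 0.2223]
tcp_rot: [180.0, 0.0, 91.7]
force: [0.5, 0.2, -0.7]
gripper_width: 1.002
grip_force: 0.0
1.7167 [0.6702 0.061  0.2221] [-1.7996e+02 -1.0000e-02  9.1780e+01] [ 0.8  0.1 -0.1] 1.0000888193681847 0.0
shift [ -1.   -0.2 135.1] twist 0.1 or 0.1
```

View pics/w1.png

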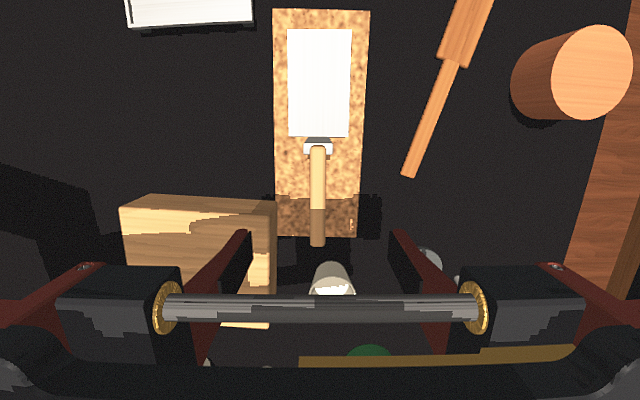

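Wrist view: handle top runs from (317,148) to (318,245) between the fingers, with blade corners (288,29), (352,31), (348,137), (289,136). The mat spans (273,10)-(370,12) down to row 238.

```bash
python3 -c "
from h import *
c=snap('wrist')
print('handle',np.round(onz(c,[(317,148),(318,245)],.123)*1000).tolist())
print('blade',np.round(onz(c,[(288,29),(352,31),(348,137),(289,136)],.008)*1000).tolist())
print('mat',np.round(onz(c,[(273,10),(370,12),(356,237),(274,237)],.004)*1000).tolist())
"
```

```text
handle [[666.0, 113.0, 123.0], [669.0, 15.0, 123.0]]
blade [[625.0, 245.0, 8.0], [703.0, 245.0, 8.0], [705.0, 118.0, 8.0], [627.0, 117.0, 8.0]]
mat [[606.0, 267.0, 4.0], [724.0, 269.0, 4.0], [726.0, -28.0, 4.0], [604.0, -31.0, 4.0]]
```

```bash
python3 -m pendant '[[[-2,1,40,0,1],[-2,1,80,0,1],[-2,1,110,0,1],[-2,1,125,0,1],[-2,1,134,0,1],[-2,1,134,0,1],[-2,1,134,0,-1],[-2,1,134,0,-1],[-2,1,134,0,-1],[-2,1,134,0,-1]]]' 60; python3 -m pendant '[[[0,0,0,0,-1],[0,0,0,0,-1],[0,0,0,0,-1],[0,0,0,0,-1],[0,0,0,0,-1]]]'; 
```

```text
time: 2.6
ee_pos: [0.6718, 0.0605, 0.0903]
tcp_rot: [179.9, -0.0, 91.9]
force: [-0.3, 0.6, 0.3]
gripper_width: 0.735
grip_force: 0.0
time: 3.02
ee_pos: [0.671, 0.0603, 0.0887]
tcp_rot: [-180.0, 0.0, 91.9]
force: [-0.3, -0.9, -0.3]
gripper_width: 0.356
grip_force: 0.0
```

```bash
python3 -m pendant '[[[0,0,0,0,-1],[0,0,0,0,-1],[0,0,0,0,-1],[0,0,0,0,-1],[0,0,0,0,-1],[0,0,0,0,-1]]]'; python3 -m pendant '[[[0,0,-10,0,-1],[0,0,-40,0,-1],[0,0,-70,0,-1],[0,0,-100,0,-1],[0,0,-100,0,-1],[0,0,-100,0,-1]]]'; python3 -c "
from h import *
snap('wrist','pics/w2.png')"
```

```text
time: 3.52
ee_pos: [0.6709, 0.0603, 0.0886]
tcp_rot: [-180.0, 0.0, 91.9]
force: [-0.3, -0.7, -0.4]
gripper_width: 0.18
grip_force: 60.0
time: 4.02
ee_pos: [0.6722, 0.0604, 0.191]
tcp_rot: [179.8, -0.0, 91.9]
force: [-0.2, 0.4, -3.8]
gripper_width: 0.177
grip_force: 60.0
```

View pics/w2.png

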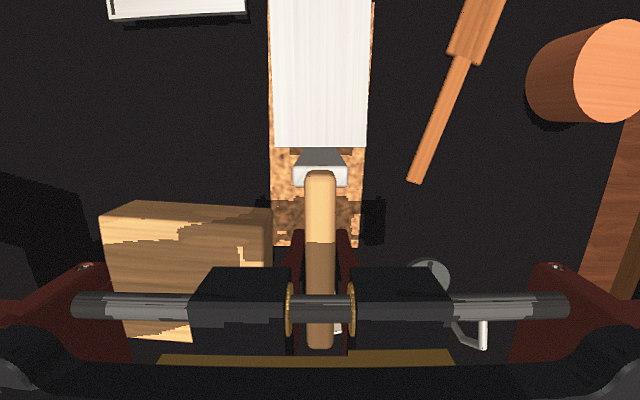

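Wrist view: handle held centred, blade rear corners (276,147) and (366,147), blade clear of the mat. I'll check that it's level and cross-check the tray from the scene camera.

```bash
python3 - <<'E'
from h import *
w=snap('wrist'); print('blade',np.round(onz(w,[(267.5,1),(371,1),(276,147),(366,147)],.110)*1000).tolist())
for n,box in (('scene',(380,145,455,205)),('top',(140,165,210,242))):
    c=snap(n,'pics/%s1.png'%n); hsv=cv2.cvtColor(c['color'],cv2.COLOR_BGR2HSV)
    m=np.zeros(hsv.shape[:2],np.uint8); x0,y0,x1,y1=box
    m[y0:y1,x0:x1]=((hsv[...,1]<60)&(hsv[...,2]>100))[y0:y1,x0:x1]
    k=max(cv2.findContours(m,0,1)[0],key=cv2.contourArea)
    P=onz(c,cv2.convexHull(k)[:,0],.024)[:,:2]*1000
    r=cv2.minAreaRect(P.astype(np.float32)); print(n,r)
to(.525,.020,.191,93.4)
E
```

```text
blade [[625.0, 225.0, 110.0], [704.0, 228.0, 110.0], [631.0, 114.0, 110.0], [708.0, 117.0, 110.0]]
scene ((529.9288330078125, 272.3595275878906), (195.20867919921875, 213.69485473632812), 3.081821918487549)
top ((510.5274353027344, 309.3890380859375), (205.2976837158203, 181.41012573242188), 5.509496688842773)
4.2167 [0.6696 0.0602 0.1866] [-1.7979e+02  1.0000e-02  9.1950e+01] [ 0.6  0.7 -3.3] 0.18007874965446233 59.99881446361542
shift [ -35.3 -145.9   -3.9] twist -1.5 or -1.5
```

```bash
python3 -m pendant '[[[-7,-30,0,-1.5,-1],[-14,-60,0,-1.5,-1],[-21,-90,0,-1.5,-1],[-28,-120,0,-1.5,-1],[-35,-146,0,-1.5,-1],[-35,-146,0,-1.5,-1],[-35,-146,0,-1.5,-1]]]'; python3 -c "
from h import *
for n in ('wrist','top'): snap(n,'pics/%s2.png'%n)
cv2.imwrite('pics/j2.png',cv2.resize(np.vstack([cv2.imread('pics/wrist2.png')[:200],cv2.imread('pics/top2.png')[100:270]]),None,fx=1.25,fy=1.25))
st();st()"
```

```text
time: 4.8
ee_pos: [0.5247, 0.0201, 0.1878]
tcp_rot: [-179.9, -0.0, 93.4]
force: [0.8, 0.3, -2.3]
gripper_width: 0.181
grip_force: 60.0
4.9 [0.5271 0.0205 0.1884] [ 1.7998e+02 -1.0000e-02  9.3430e+01] [ 0.5 -0.5 -2.6] 0.1829841856893918 59.99888598918915
4.9 [0.5271 0.0205 0.1884] [ 1.7998e+02 -1.0000e-02  9.3430e+01] [ 0.5 -0.5 -2.6] 0.1829841856893918 59.99888598918915
```

View pics/j2.png

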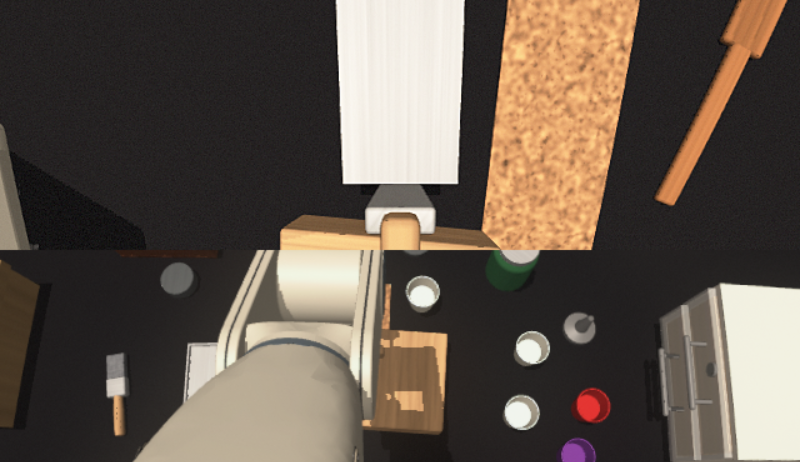

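Wrist view: blade straight ahead and clear of the riser edge, the tray hidden beyond its tip. In the top view the arm hides most of the tray. Lowering now, then a check from the scene camera.

```bash
python3 -m pendant '[[[0,0,35,0,-1],[0,0,70,0,-1],[0,0,88,0,-1],[0,0,100,0,-1],[0,0,100,0,-1],[0,0,100,0,-1]]]'; python3 -c "
from h import *
c=snap('scene')
cv2.imwrite('pics/s3.png',cv2.resize(c['color'][110:260,280:480],None,fx=3.5,fy=3.5,interpolation=2))
st()
def tl(a,h):
    return np.array([510,311])+a
import math
u=np.array([-.059,.998,0])*1000; v=np.array([.998,.059,0])*1000
t=np.array([508,311,0.]); L=[t+a*u/1000+b*v/1000+[0,0,24] for a,b in((65,75),(65,-75),(-65,-75),(-65,75))]
print(((proj(c,np.array(L)/1000)-[280,110])*3.5).round())
"
```

```text
time: 5.4
ee_pos: [0.527, 0.0207, 0.088]
tcp_rot: [-179.9, -0.0, 93.4]
force: [-0.0, -1.0, -2.4]
gripper_width: 0.181
grip_force: 60.0
5.45 [0.5273 0.0206 0.0887] [ 1.7998e+02 -1.0000e-02  9.3450e+01] [-0.6 -0.4 -2.3] 0.18014151269838521 59.99683141708374
[[589. 266.]
 [511. 149.]
 [387. 182.]
 [459. 303.]]
```

View pics/s3.png

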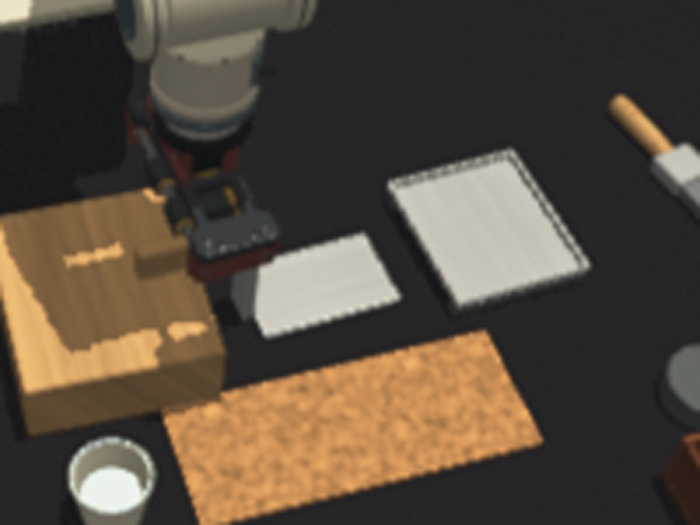

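Scene crop: tray rim corners (589,266), (511,149), (387,182), (457,307) match my projected corners. Blade tip corners are at (365,235) and (400,297), pointing at the tunnel.

```bash
python3 -c "
from h import *
c=snap('scene')
print(np.round(onz(c,[(384.3,177.1),(394.3,194.9),(356.5,206),(353.5,188)],.008)*1000))
u=np.array([-.059,.998]); print(np.array([508,311])-125*u)
to(.508+.125*.059,.311-.125*.998,.088,93.4)"
```

```text
[[480. 206.   8.]
 [556. 210.   8.]
 [565.  82.   8.]
 [496.  95.   8.]]
[515.375 186.25 ]
5.5 [0.5274 0.0206 0.0892] [179.93  -0.    93.45] [ 1.   0.6 -2.8] 0.1771705783720722 59.99691903591156
shift [166.1  -2.    1.2] twist 0.0 or 0.0
```

```bash
python3 -m pendant '[[[15,-2,0,0,-1],[30,-2,0,0,-1],[45,-2,0,0,-1],[60,-2,0,0,-1],[75,-2,0,0,-1],[90,-2,0,0,-1],[100,-2,0,0,-1],[100,-2,0,0,-1]]]';python3 -m pendant '[[[15,0,0,0,-1],[30,0,0,0,-1],[45,0,0,0,-1],[55,0,0,0,-1],[62,0,0,0,-1],[65,0,0,0,-1],[65,0,0,0,-1]]]'; python3 -c "
from h import *
c=snap('scene'); st()
a=c['color'][110:260,280:480]; w=snap('wrist')['color'][:240]
cv2.imwrite('pics/s4.png',np.vstack([cv2.resize(a,(480,330)),cv2.resize(w,(480,180))]))"
```

```text
time: 6.17
ee_pos: [0.519, 0.1218, 0.0896]
tcp_rot: [179.9, -0.0, 93.5]
force: [0.4, -0.7, -2.5]
gripper_width: 0.181
grip_force: 60.0
time: 6.75
ee_pos: [0.5144, 0.1851, 0.0888]
tcp_rot: [180.0, 0.0, 93.5]
force: [-0.2, 0.1, -3.0]
gripper_width: 0.177
grip_force: 60.0
6.8 [0.5144 0.1848 0.0887] [-1.800e+02  1.000e-02  9.346e+01] [-1.1 -0.3 -3.4] 0.18080763702889624 59.996960163116455
```

View pics/s4.png

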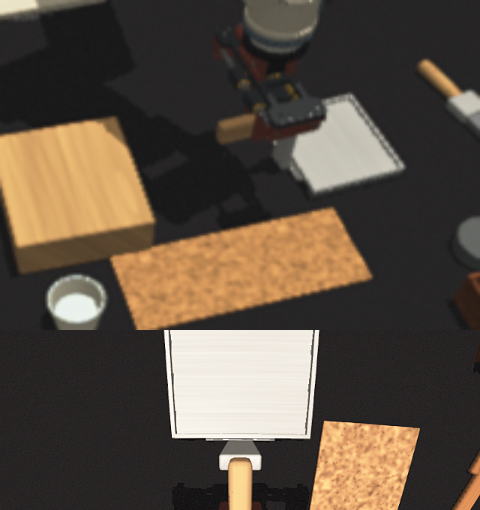

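Blade is fully in the tunnel: wrist crop shows the neck at column 240 and the tray spanning 172-313, so it's centred with no contact force. Lifting.

```bash
python3 -m pendant '[[[0,0,-4,0,-1],[0,0,-8,0,-1],[0,0,-12,0,-1],[0,0,-22,0,-1],[0,0,-38,0,-1],[0,0,-55,0,-1],[0,0,-75,0,-1],[0,0,-95,0,-1],[0,0,-110,0,-1],[0,0,-117,0,-1]]]'; python3 -c "
from h import *
st()
w=snap('wrist','pics/w5.png')
th=np.radians(89.5); u=np.array([np.cos(th),np.sin(th)]); p=np.array([.514,-.059])-.125*u; print(p); to(*p,.203,89.5)"
```

```text
time: 7.68
ee_pos: [0.5153, 0.1852, 0.2086]
tcp_rot: [179.8, -0.0, 93.4]
force: [0.3, 0.2, -3.8]
gripper_width: 0.179
grip_force: 60.0
7.6833 [0.5153 0.1852 0.2086] [ 1.798e+02 -5.000e-02  9.344e+01] [ 0.3  0.2 -3.8] 0.1787250153633058 59.996337890625
[ 0.51290918 -0.18399524]
7.7333 [0.5156 0.1853 0.2088] [ 1.7976e+02 -6.0000e-02  9.3440e+01] [ 0.7 -0.2 -3.5] 0.18083165717377997 59.99517560005188
shift [-368.4  -24.8    5.3] twist 3.9 or 3.9
```

View pics/w5.png

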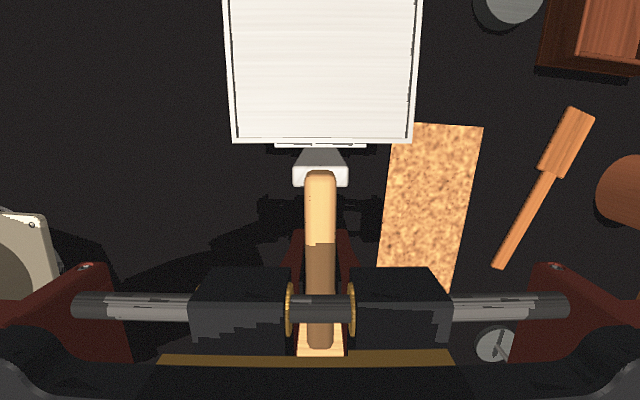

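Tray rides on the blade (rear edge at row 143, columns 233-412, handle centred). Carrying it gently to the riser.

```bash
python3 -m pendant '[[[-5,0,0,0,-1],[-15,-1,0,0.3,-1],[-30,-2,0,0.6,-1],[-50,-3,0,0.9,-1],[-75,-5,0,1.2,-1],[-100,-6,0,1.5,-1],[-125,-8,0,1.8,-1],[-150,-10,0,2.1,-1],[-175,-12,0,2.4,-1],[-200,-14,0,2.6,-1]]]' && python3 -m pendant '[[[-25,0,0,0.3,-1],[-50,-1,0,0.6,-1],[-75,-1,0,0.8,-1],[-100,-1,0,1,-1],[-120,-2,0,1.2,-1],[-138,-2,0,1.3,-1],[-152,-2,0,1.3,-1],[-161,-2,0,1.3,-1],[-166,-2,0,1.3,-1],[-168,-2,0,1.3,-1]]]'; python3 -c "
from h import *
to(.513,-.184,.180,89.5)
c=snap('wrist','pics/w6.png');c=snap('top','pics/t6.png')"
```

```text
time: 8.57
ee_pos: [0.511, -0.0175, 0.2044]
tcp_rot: [-179.9, 0.0, 90.8]
force: [-0.2, 0.8, -4.8]
gripper_width: 0.178
grip_force: 60.0
time: 9.4
ee_pos: [0.5126, -0.184, 0.2052]
tcp_rot: [-180.0, -0.0, 89.5]
force: [0.4, 0.9, -5.3]
gripper_width: 0.176
grip_force: 60.0
9.4 [ 0.5126 -0.184   0.2052] [-1.7996e+02 -2.0000e-02  8.9500e+01] [ 0.4  0.9 -5.3] 0.1760085519742455 59.99602138996124
shift [ 0.   0.4 25.2] twist -0.0 or -0.0
```

View pics/w6.png

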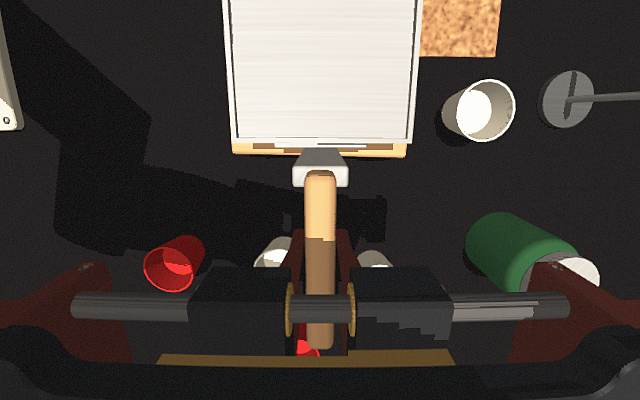

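```bash
python3 -c "
from h import *
c=snap('wrist')
print('riser -y corners',np.round(onz(c,[(232,153.5),(406,158)],.07)*1000).tolist())
z=.2052-.0846-.010+.024
print('tray rear corners',np.round(onz(c,[(232,143),(412,143)],z)*1000).tolist())
"
```

```text
riser -y corners [[418.0, -139.0, 70.0], [605.0, -145.0, 70.0]]
tray rear corners [[440.0, -123.0, 135.0], [589.0, -124.0, 135.0]]
```

View pics/t6.png

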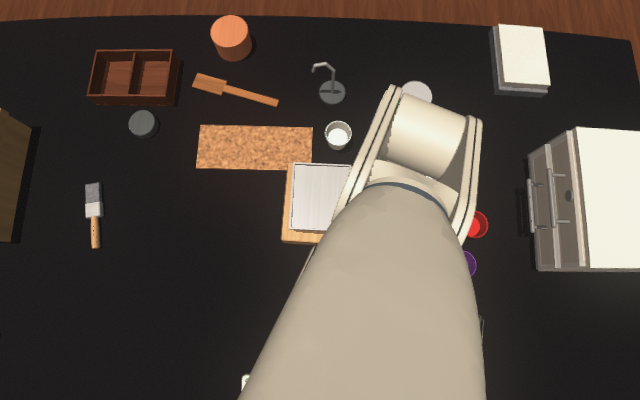

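Top view confirms the tray over the riser. The measured tray centre (515,-58) sits over the riser centre (514,-57), so I'm lowering.

```bash
python3 -m pendant '[[[0,0,8,0,-1],[0,0,18,0,-1],[0,0,27,0,-1],[0,0,33,0,-1],[0,0,36,0,-1],[0,0,39,0,-1],[0,0,42,0,-1],[0,0,45,0,-1],[0,0,46,0,-1],[0,0,46,0,-1]]]'; python3 -c "
from h import *
for i in range(3): snap('wrist'); st()
"
```

```text
time: 10.38
ee_pos: [0.513, -0.1836, 0.1597]
tcp_rot: [180.0, -0.0, 89.5]
force: [0.1, -0.1, -2.4]
gripper_width: 0.175
grip_force: 60.0
10.4333 [ 0.513  -0.1836  0.1599] [1.7998e+02 1.0000e-02 8.9540e+01] [-0.2 -0.3 -2.9] 0.17998394272485047 59.996883273124695
10.4833 [ 0.5131 -0.1836  0.16  ] [1.7996e+02 1.0000e-02 8.9530e+01] [ 0.4  0.4 -2.4] 0.17704497081604922 59.99686360359192
10.5333 [ 0.5131 -0.1836  0.16  ] [1.7996e+02 1.0000e-02 8.9540e+01] [-1.4  0.1 -2.2] 0.17223780608231343 59.99689221382141
```

```bash
python3 -m pendant '[[[-8,0,0,0,-1],[-20,0,0,0,-1],[-36,0,0,0,-1],[-54,0,0,0,-1],[-72,0,0,0,-1],[-90,0,0,0,-1],[-108,0,0,0,-1],[-126,0,0,0,-1],[-142,0,0,0,-1],[-150,0,0,0,-1]]]'; python3 -m pendant '[[[0,0,0,0,-1],[0,0,-20,0,-1],[0,0,-50,0,-1],[0,0,-80,0,-1],[0,0,-80,0,-1]]]'; python3 -c "
from h import *
to(.671,.0603,.24,91.0)
c=snap('wrist','pics/w7.png')
"
```

```text
time: 11.37
ee_pos: [0.5116, -0.3364, 0.1598]
tcp_rot: [180.0, 0.1, 89.5]
force: [-0.4, -0.2, -3.1]
gripper_width: 0.176
grip_force: 60.0
time: 11.78
ee_pos: [0.5144, -0.3346, 0.2456]
tcp_rot: [179.6, 0.3, 89.6]
force: [1.2, -1.1, -2.2]
gripper_width: 0.175
grip_force: 60.0
11.7833 [ 0.5144 -0.3346  0.2456] [179.56   0.27  89.57] [ 1.2 -1.1 -2.2] 0.17494441842846006 59.995880126953125
shift [396.1 153.6   5. ] twist -1.4 or -1.4
```

View pics/w7.png

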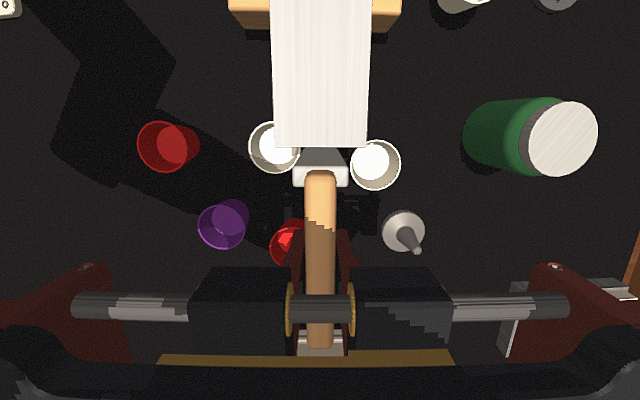

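Wrist view: the lifter is out and raised, with white cups at (273,146) and (374,164) and the jar and ring holder upright. Returning the lifter to its mat.

```bash
python3 -m pendant '[[[35,13,0,0,-1],[70,26,0,0,-1],[105,40,0,0,-1],[140,53,0,0,-1],[175,67,0,0,-1],[210,80,0,0,-1],[245,94,0,0,-1],[280,107,0,0,-1],[315,121,0,-0.3,-1],[345,133,0,-0.4,-1]]]' && python3 -m pendant '[[[25,10,0,0,-1],[45,17,0,0,-1],[50,18,0,0,-1],[50,18,0,0,-1],[50,18,0,0,-1]]]'; python3 -c "
from h import *
to(.668,.0603,.089,90.0)"
```

```text
time: 12.67
ee_pos: [0.6465, 0.0134, 0.2376]
tcp_rot: [-179.8, -0.0, 90.0]
force: [-0.1, -1.0, -2.3]
gripper_width: 0.178
grip_force: 60.0
time: 13.08
ee_pos: [0.6643, 0.0602, 0.2382]
tcp_rot: [-179.8, 0.0, 90.0]
force: [0.7, 0.1, -2.4]
gripper_width: 0.18
grip_force: 60.0
13.0833 [0.6643 0.0602 0.2382] [-1.7984e+02  4.0000e-02  8.9990e+01] [ 0.7  0.1 -2.4] 0.18039389963303262 59.99888062477112
shift [  0.2   4.2 149.2] twist -0.0 or -0.0
```

```bash
python3 -m pendant '[[[0,3,35,0,-1],[0,3,70,0,-1],[0,3,105,0,-1],[0,3,130,0,-1],[0,3,142,0,-1],[0,3,147,0,-1],[0,3,150,0,-1],[0,3,150,0,-1],[0,3,150,0,-1]]]' && python3 -m pendant '[[[0,0,0,0,-0.4],[0,0,0,0,-0.4],[0,0,0,0,-0.2],[0,0,0,0,0],[0,0,0,0,0],[0,0,0,0,0],[0,0,0,0,0],[0,0,0,0,0]]]' && python3 -m pendant '[[[0,0,-30,0,0],[0,0,-65,0,0.4],[0,0,-100,0,1],[0,0,-135,0,1],[0,0,-150,0,1],[0,0,-150,0,1]]]'; python3 -c "
from h import *
c=snap('wrist','pics/w8.png')"
```

```text
time: 13.83
ee_pos: [0.6696, 0.0602, 0.0914]
tcp_rot: [179.8, -0.0, 89.9]
force: [0.6, 0.2, -2.4]
gripper_width: 0.177
grip_force: 60.0
time: 14.5
ee_pos: [0.6684, 0.0604, 0.0897]
tcp_rot: [-180.0, 0.0, 89.9]
force: [0.4, 0.8, -0.3]
gripper_width: 0.5
grip_force: 0.0
time: 15.0
ee_pos: [0.671, 0.0606, 0.2448]
tcp_rot: [179.5, -0.0, 89.9]
force: [0.1, 0.4, 0.9]
gripper_width: 0.838
grip_force: 0.0
```

View pics/w8.png

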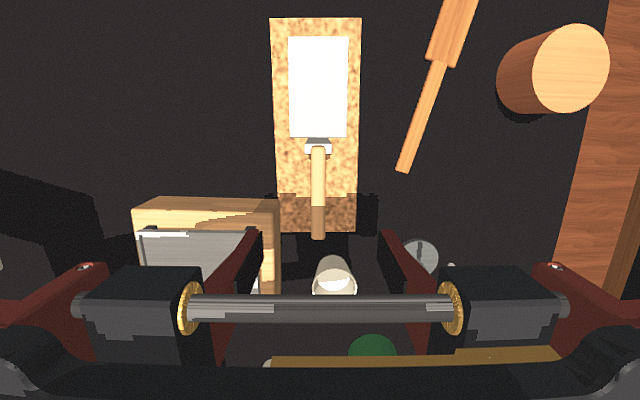

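Wrist view: lifter lies flat and parallel on the mat (blade 288-348, mat 270-362), robot clear. Cup A is at (335,278). Next, cup positions from the freed top view and the tray check.

```bash
cat > cups.py <<'E'
from h import *
def cup(c,u,v,z,w=24,thr=75):
    g=c['color']; m=np.zeros(g.shape[:2],np.uint8); u,v=int(u),int(v)
    y0,x0=max(v-w,0),max(u-w,0); m[y0:v+w,x0:u+w]=(g.max(2)>thr)[y0:v+w,x0:u+w]
    k=max(cv2.findContours(m,0,1)[0],key=cv2.contourArea)
    P=onz(c,cv2.convexHull(k)[:,0],z)[:,:2].astype(np.float32)*1000
    # upper-edge circle: enclosing circle on the rim plane
    return cv2.minEnclosingCircle(P)
E
python3 - <<'E'
from cups import *
c=snap('top','pics/t8.png')
for p in ((338,134),(425,178),(417,229)): print(cup(c,*p,.06))
print('hook',np.round(onz(c,[(320,92),(345,92),(332,92)],.005)*1000).tolist(), 'hooktop?',np.round(onz(c,[(333,70),(314,70)],.1)*1000).tolist())
to(.689,-.095,.2,0)
E
```

```text
((689.1753540039062, -93.94749450683594), 38.81517028808594)
((584.248046875, -309.9281921386719), 38.385520935058594)
((459.57379150390625, -287.7336730957031), 35.882015228271484)
hook [[831.0, -46.0, 5.0], [834.0, -114.0, 5.0], [832.0, -79.0, 5.0]] hooktop? [[844.0, -78.0, 100.0], [842.0, -31.0, 100.0]]
15.1 [0.6683 0.0604 0.2396] [179.97  -0.    89.94] [0.1 0.4 0.4] 0.9325173151939763 0.0
shift [-155.4   20.8   39.6] twist 89.9 or 89.9
```

View pics/t8.png

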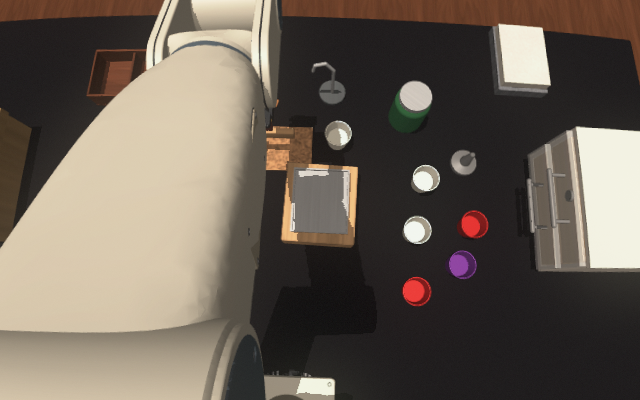

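Top view: tray centred on the riser, three white cups at (338,134), (425,178), (417,229), red and purple ones clear, hook stand at (332,92) well away. Moving above cup A.

```bash
python3 -m pendant '[[[-38,5,0,0,1],[-76,10,10,0,1],[-114,15,20,0,1],[-150,20,35,0,1],[-155,21,40,0,1],[-155,21,40,0,1],[-155,21,40,0,1]]]' 25; python3 - <<'E'
from cups import *
c=snap('wrist','pics/w9.png'); print(proj(c,[[.689,-.095,.06],[.689,-.095,.0]]));st()
E
```

```text
time: 15.68
ee_pos: [0.6881, -0.0943, 0.1973]
tcp_rot: [-179.8, -0.1, 89.9]
force: [-0.2, -0.3, -0.2]
gripper_width: 0.996
grip_force: 0.0
[[321.52468802 192.83180051]
 [321.42475836 181.34662238]]
15.7333 [ 0.6887 -0.0936  0.1984] [-1.7987e+02 -4.0000e-02  8.9960e+01] [1.3 0.3 0.7] 0.99836215890268 0.0
```

View pics/w9.png

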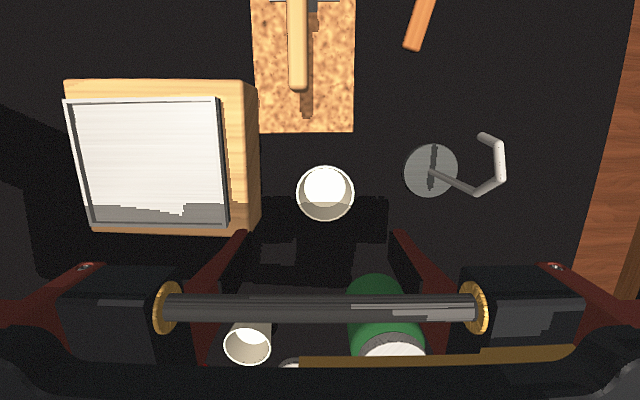

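Wrist view: cup A rim centre at (325,193), 58 px wide. Tray corners are at (64,98), (217,96), (228,227), (90,227). That used up my picture allowance (I've gone one over it), so from here I measure by numbers only.

```bash
python3 - <<'E'
from cups import *
c=snap('wrist')
P=onz(c,[(325,193),(296,193),(354,193)],.06)*1000; print(P.round(1).tolist())
print('cup auto',cup(c,325,193,.06,w=34,thr=90))
T=onz(c,[(64,98),(217,96),(228,227),(90,227)],.094)*1000; print(T.round().tolist(),T.mean(0), [np.hypot(*(T[i]-T[i-1])[:2]) for i in range(4)])
to(P[0,0]/1000,P[0,1]/1000,.038,89.9)
E
```

```text
[[693.7, -94.8, 60.0], [661.2, -94.8, 60.0], [726.3, -94.8, 60.0]]
cup auto ((692.6406860351562, -95.87898254394531), 33.12874221801758)
[[445.0, 8.0, 94.0], [594.0, 6.0, 94.0], [593.0, -122.0, 94.0], [441.0, -123.0, 94.0]] [518.30384555 -57.79953193  94.        ] [np.float64(131.1230296086981), np.float64(149.0069783874597), np.float64(128.26893363101132), np.float64(151.0788053598362)]
15.7833 [ 0.689  -0.0932  0.1992] [-1.7994e+02 -3.0000e-02  9.0000e+01] [-0.3 -0.7  0.2] 0.9981574123443335 0.0
shift [ -1.7   4.9 161.2] twist 0.1 or 0.1
```

```bash
python3 -m pendant '[[[-2,4,40,0,1],[-2,4,80,0,1],[-2,4,115,0,1],[-2,4,140,0,1],[-2,4,155,0,1],[-2,4,161,0,1],[-2,4,161,0,1],[-2,4,161,0,-1],[-2,4,161,0,-1],[-2,4,161,0,-1]]]' 25 && python3 -m pendant '[[[0,0,0,0,-1],[0,0,0,0,-1],[0,0,0,0,-1],[0,0,-15,0,-1],[0,0,-45,0,-1],[0,0,-80,0,-1],[0,0,-115,0,-1],[0,0,-125,0,-1],[0,0,-125,0,-1]]]'; python3 -c "
from h import *
to(.517,-.058,.163,90)"
```

```text
time: 16.62
ee_pos: [0.6947, -0.0967, 0.0408]
tcp_rot: [179.8, 0.0, 89.9]
force: [-0.6, 0.1, 0.3]
gripper_width: 0.81
grip_force: 0.0
time: 17.37
ee_pos: [0.6958, -0.0971, 0.1687]
tcp_rot: [179.5, 0.1, 89.9]
force: [0.1, 1.1, -0.6]
gripper_width: 0.736
grip_force: 25.0
17.3667 [ 0.6958 -0.0971  0.1687] [1.7955e+02 7.0000e-02 8.9930e+01] [ 0.1  1.1 -0.6] 0.7364167776222008 24.999803986866027
shift [  38.9 -178.9    4.2] twist -0.1 or -0.1
```

```bash
python3 -m pendant '[[[7,-32,0,0,-1],[14,-64,0,0,-1],[21,-96,0,0,-1],[28,-128,0,0,-1],[34,-155,0,0,-1],[37,-170,0,0,-1],[38,-176,0,0,-1],[38,-176,0,0,-1],[38,-176,0,0,-1]]]'; python3 -m pendant '[[[0,0,15,0,-1],[0,0,26,0,-1],[0,0,32,0,-1],[0,0,35,0,-1],[0,0,37,0,-1],[0,0,37,0,-1],[0,0,37,0,-1]]]'
```

```text
time: 18.12
ee_pos: [0.5179, -0.0586, 0.1633]
tcp_rot: [180.0, 0.0, 89.9]
force: [0.5, -0.0, -0.6]
gripper_width: 0.742
grip_force: 25.0
time: 18.7
ee_pos: [0.5168, -0.0586, 0.1277]
tcp_rot: [-179.9, -0.0, 89.9]
force: [-8.3, 0.3, 17.8]
gripper_width: 0.736
grip_force: 25.0
```

```bash
python3 -m pendant '[[[0,0,-1,0,-1],[0,0,-1.5,0,-1],[0,0,-1.5,0,0.7],[0,0,-1.5,0,1],[0,0,-1.5,0,1],[0,0,-1.5,0,1],[0,0,-1.5,0,1],[0,0,-1.5,0,1]]]' && python3 -m pendant '[[[0,0,-30,0,1],[0,0,-70,0,1],[0,0,-75,0,1],[-35,0,-75,0,1],[-70,0,-75,0,1],[-80,0,-75,0,1],[-80,0,-75,0,1]]]'; python3 - <<'E'
from cups import *
c=snap('wrist'); p=proj(c,[.517,-.058,.148])[0]; print(p); 
g=c['color'];print(np.round(c['pose'][:3,3],3))
u,v=p.astype(int); cv2.imwrite('pics/a.png',g)
# bright interior (white floor) and rim vs grey tray: print coarse map
crop=g.max(2)[v-48:v+48:6,u-60:u+60:5]; print('\n'.join(' '.join('%3d'%x for x in r) for r in crop))
E
```

```text
time: 19.37
ee_pos: [0.5174, -0.0584, 0.1281]
tcp_rot: [-180.0, 0.0, 89.9]
force: [0.0, -0.3, 0.1]
gripper_width: 1.0
grip_force: 0.0
time: 19.95
ee_pos: [0.5173, -0.1404, 0.2032]
tcp_rot: [180.0, 0.0, 89.8]
force: [-0.0, -0.1, 0.6]
gripper_width: 0.999
grip_force: 0.0
[319.49792928 113.56970274]
[ 0.517 -0.063  0.364]
249 247 248 247 247 247 248 248 247 247 247 246 246 246 245 246 245 245 245 245 244 244 245 244
249 249 248 249 248 248 248 248 247 252 255 255 208 255 255 255 245 244 244 244 244 245 243 244
249 248 247 248 247 247 246 253 255 105 114 114 119 111 121 122 131 255 242 240 241 241 241 241
245 246 246 245 245 245 255  99 116 117 110 113 110 113 123 123 130 125 255 242 242 241 243 242
245 244 244 243 243 255 114 113 112 197 255 255 254 255 255 252 123 129 136 255 242 242 241 243
248 248 247 248 247 204 121 115 255 254 254 254 254 254 254 254 255 124 143 144 254 244 245 244
244 244 243 242 255 124 124 235 254 254 254 254 254 254 254 254 254 255 151 153 255 242 243 244
246 245 243 243 255 131 130 255 254 254 254 254 254 254 254 254 254 254 155 162 161 238 238 239
240 240 240 239 255 138 133 254 254 254 254 254 254 254 254 254 254 254 230 168 151 239 238 240
245 246 244 244 255 146 144 255 254 254 254 254 254 254 254 254 254 254 208 173 192 241 241 244
243 242 243 242 254 152 153 255 254 254 254 254 254 254 254 254 254 254 178 180 255 239 240 240
242 244 243 242 241 229 160 149 255 254 254 254 254 254 254 254 254 239 186 183 247 238 240 239
238 239 238 239 240 254 158 165 163 255 254 254 254 254 254 254 253 191 189 255 237 237 239 238
241 242 240 241 241 239 254 167 172 177 162 255 255 255 213 198 197 194 255 235 237 236 233 234
241 242 241 241 241 240 240 241 255 181 186 187 192 193 198 198 194 251 240 239 237 239 239 238
243 243 243 241 243 242 242 241 242 104 255 255 255 255 255 192 253 239 240 240 239 239 239 239
```

Cup stands upright: rim ring centred on the predicted pixel. Fitting its centre precisely, then going above cup B.

```bash
cat >> cups.py <<'E'
def inner(c,xyz,w=50,lo=60,hi=232):
    "centre of a cup standing on the tray from the grey inner wall: outer contour = inner rim edge (r 30.5)"
    u,v=proj(c,xyz)[0].astype(int); g=c['color'].max(2); m=np.zeros(g.shape,np.uint8)
    y0,x0=max(v-w,0),max(u-w,0); m[y0:v+w,x0:u+w]=((g>lo)&(g<hi))[y0:v+w,x0:u+w]
    k=max(cv2.findContours(m,0,1)[0],key=cv2.contourArea)
    P=onz(c,cv2.convexHull(k)[:,0],xyz[2])[:,:2].astype(np.float32)*1000
    return cv2.minEnclosingCircle(P), cv2.minAreaRect(P)
E
python3 - <<'E'
from cups import *
c=snap('wrist'); print(inner(c,[.517,-.058,.148])); to(.584,-.31,.2,90)
E
```

```text
(((517.306640625, -58.52839279174805), 30.282392501831055), ((517.0767211914062, -58.57988739013672), (59.72620391845703, 59.65452575683594), 45.18360137939453))
20.05 [ 0.517  -0.1382  0.2028] [-1.7997e+02 -4.0000e-02  8.9860e+01] [-0.2 -0.  -0.6] 1.001145141249861 0.0
shift [-171.7   67.5    2.7] twist -0.1 or -0.1
```

```bash
python3 -m pendant '[[[-36,14,0,0,1],[-72,28,0,0,1],[-108,42,0,0,1],[-144,56,0,0,1],[-168,66,0,0,1],[-172,67,0,0,1],[-172,67,0,0,1],[-172,67,0,0,1]]]'; python3 - <<'E'
from cups import *
c=snap('wrist','pics/b.png'); u,v=proj(c,[.584,-.31,.06])[0]
r=cup(c,u,v,.06,w=40,thr=90); print((u,v),r)
to(r[0][0]/1000,r[0][1]/1000,.039,89.9)
E
```

```text
time: 20.72
ee_pos: [0.5837, -0.3087, 0.2024]
tcp_rot: [-179.9, -0.1, 90.0]
force: [0.5, -0.3, 0.1]
gripper_width: 1.001
grip_force: 0.0
(np.float64(320.707342505202), np.float64(192.26639285939706)) ((586.0849609375, -313.1208801269531), 33.2089729309082)
20.7667 [ 0.5836 -0.3084  0.2027] [-1.7992e+02 -7.0000e-02  9.0010e+01] [-0.2  0.6  0.4] 0.9959158301303845 0.0
shift [ -4.9   2.7 163.7] twist 0.1 or 0.1
```

```bash
python3 - <<'E'
from h import *
c=snap('top'); print(np.round(onz(c,[(415,95)],.13)*1000), np.round(onz(c,[(463,162)],.0)*1000))
E
```

```text
[[ 769. -273.  130.]] [[ 650. -429.    0.]]
```

Jar's nearest edge is at x≈0.724, and the gripper body reaches only 0.675, so it's clear.

```bash
python3 -m pendant '[[[-5,2,40,0,1],[-5,2,80,0,1],[-5,2,115,0,1],[-5,2,140,0,1],[-5,2,157,0,1],[-5,2,164,0,1],[-5,2,164,0,1],[-5,2,164,0,-1],[-5,2,164,0,-1],[-5,2,164,0,-1]]]' 25 && python3 -m pendant '[[[0,0,0,0,-1],[0,0,0,0,-1],[0,0,0,0,-1],[0,0,0,0,-1],[0,0,-15,0,-1],[0,0,-45,0,-1],[0,0,-85,0,-1],[0,0,-125,0,-1],[0,0,-160,0,-1],[0,0,-182,0,-1]]]' && python3 -m pendant '[[[0,0,0,0,-1],[0,0,0,0,-1]]]'; python3 -c "
from h import *
to(.5172,-.0585,.221,90)"
```

```text
time: 21.65
ee_pos: [0.5872, -0.3159, 0.0411]
tcp_rot: [179.9, 0.1, 90.0]
force: [0.7, 0.6, 0.2]
gripper_width: 0.811
grip_force: 0.0
time: 22.48
ee_pos: [0.5873, -0.3162, 0.2268]
tcp_rot: [179.7, 0.2, 89.9]
force: [0.8, -0.5, -0.2]
gripper_width: 0.736
grip_force: 25.0
time: 22.65
ee_pos: [0.5865, -0.3158, 0.2232]
tcp_rot: [179.8, 0.1, 89.9]
force: [-0.1, 0.6, -1.4]
gripper_width: 0.74
grip_force: 25.0
22.65 [ 0.5865 -0.3158  0.2232] [1.7983e+02 1.0000e-01 8.9940e+01] [-0.1  0.6 -1.4] 0.7398208566448288 24.9997613648884
shift [257.3 -69.6   1.6] twist -0.1 or -0.1
```

```bash
python3 -m pendant '[[[30,-8,0,0,-1],[64,-17,0,0,-1],[98,-26,0,0,-1],[132,-35,0,0,-1],[166,-45,0,0,-1],[200,-54,0,0,-1],[230,-62,0,0,-1],[249,-67,0,0,-1],[256,-69,0,0,-1],[257,-69,0,0,-1]]]'; python3 -m pendant '[[[0,0,0,0,-1],[0,0,0,0,-1],[0,0,0,0,-1]]]'; python3 - <<'E'
from cups import *
c=snap('wrist','pics/d.png'); s=robot.get_state(); z=s['ee_pos'][2]+.021
print(inner(c,[s['ee_pos'][0],s['ee_pos'][1],z],w=46)); to(.5172,-.0585,.154,90)
E
```

```text
time: 23.48
ee_pos: [0.5158, -0.0572, 0.2197]
tcp_rot: [-179.8, -0.0, 90.1]
force: [0.0, -0.6, -1.1]
gripper_width: 0.735
grip_force: 25.0
time: 23.73
ee_pos: [0.5176, -0.0595, 0.2208]
tcp_rot: [-180.0, 0.0, 89.9]
force: [0.5, 0.5, -1.3]
gripper_width: 0.74
grip_force: 25.0
(((517.07275390625, -57.510292053222656), 31.064205169677734), ((516.9485473632812, -56.104801177978516), (48.29364013671875, 53.05996322631836), 89.8515625))
23.7833 [ 0.5176 -0.0595  0.2209] [-1.7999e+02  1.0000e-02  8.9870e+01] [-0.5 -0.7 -0.9] 0.7340083979136529 24.999656716827303
shift [ 1.  -0.4 66.9] twist -0.1 or -0.1
```

```bash
python3 -m pendant '[[[0,0,25,0,-1],[0,0,42,0,-1],[0,0,52,0,-1],[0,0,58,0,-1],[0,0,62,0,-1],[0,0,64,0,-1],[0,0,64,0,-1],[0,0,64,0,-1]]]'
```

```text
time: 24.45
ee_pos: [0.5178, -0.0586, 0.1577]
tcp_rot: [179.9, 0.0, 89.9]
force: [-0.5, 0.2, -1.2]
gripper_width: 0.739
grip_force: 25.0
```

```bash
python3 -m pendant '[[[0,0,1,0,-1],[0,0,2,0,-1],[0,0,2.5,0,-1],[0,0,2.5,0,-1]]]'
```

```text
time: 24.78
ee_pos: [0.5182, -0.059, 0.1563]
tcp_rot: [179.9, 0.1, 90.0]
force: [-2.3, -2.1, 10.9]
gripper_width: 0.737
grip_force: 25.0
```

Contact came at the expected nested height, so I'm releasing and retreating.

```bash
python3 -m pendant '[[[0,0,-0.5,0,-1],[0,0,-0.5,0,0.7],[0,0,-0.5,0,1],[0,0,-0.5,0,1],[0,0,-0.5,0,1],[0,0,-0.5,0,1],[0,0,-0.5,0,1]]]' && python3 -m pendant '[[[0,0,-30,0,1],[0,0,-60,0,1],[-20,0,-60,0,1],[-60,0,-60,0,1],[-80,0,-60,0,1],[-80,0,-60,0,1],[-80,0,-60,0,1]]]'; python3 - <<'E'
from cups import *
c=snap('wrist','pics/e.png'); print(inner(c,[.517,-.058,.175],w=55)); to(.4596,-.288,.2,90)
E
```

```text
time: 25.37
ee_pos: [0.5173, -0.0584, 0.155]
tcp_rot: [-180.0, -0.0, 89.9]
force: [0.4, -0.0, 0.8]
gripper_width: 1.0
grip_force: 0.0
time: 25.95
ee_pos: [0.517, -0.139, 0.215]
tcp_rot: [-180.0, -0.0, 89.8]
force: [-0.5, 0.4, 0.5]
gripper_width: 1.002
grip_force: 0.0
(((517.2535400390625, -58.77796173095703), 30.30000877380371), ((517.3226928710938, -58.670772552490234), (60.03654861450195, 59.72315216064453), 89.78976440429688))
26.0 [ 0.517  -0.1382  0.2149] [-1.7997e+02 -3.0000e-02  8.9880e+01] [-0.3  0.6 -1.2] 0.9985852920660363 0.0
shift [-149.9  -57.1   14.9] twist -0.1 or -0.1
```

Cup B is fully nested: inner radius 30.3 at z 0.175, centred. On to cup C.

```bash
python3 -m pendant '[[[-36,-14,0,0,1],[-72,-28,5,0,1],[-108,-42,10,0,1],[-140,-54,14,0,1],[-150,-57,14,0,1],[-150,-57,14,0,1],[-150,-57,14,0,1]]]'; python3 - <<'E'
from cups import *
c=snap('wrist','pics/f.png'); u,v=proj(c,[.4596,-.288,.06])[0]
r=cup(c,u,v,.06,w=40,thr=90); print((u,v),r)
to(r[0][0]/1000,r[0][1]/1000,.039,89.9)
t=snap('top'); print('reds/purple',np.round(onz(t,[(474,224),(462,265),(417,291)],.06)*1000).tolist())
E
```

```text
time: 26.58
ee_pos: [0.4604, -0.2874, 0.2011]
tcp_rot: [-180.0, -0.0, 89.9]
force: [-0.5, 1.0, -0.4]
gripper_width: 0.998
grip_force: 0.0
(np.float64(319.5500582747507), np.float64(191.87910686121916)) ((458.4801330566406, -290.0524597167969), 33.17095947265625)
26.6333 [ 0.4606 -0.2869  0.2011] [-1.7999e+02 -4.0000e-02  8.9980e+01] [-0.5 -0.1  0.4] 1.0021490717191994 0.0
shift [ -3.2  -2.1 162.1] twist 0.1 or 0.1
reds/purple [[477.0, -428.0, 60.0], [379.0, -395.0, 60.0], [317.0, -288.0, 60.0]]
```

```bash
python3 -m pendant '[[[-3,-2,40,0,1],[-3,-2,80,0,1],[-3,-2,115,0,1],[-3,-2,140,0,1],[-3,-2,156,0,1],[-3,-2,162,0,1],[-3,-2,162,0,1],[-3,-2,162,0,-1],[-3,-2,162,0,-1],[-3,-2,162,0,-1]]]' 25 && python3 -m pendant '[[[0,0,0,0,-1],[0,0,0,0,-1],[0,0,0,0,-1],[0,0,0,0,-1],[0,0,-15,0,-1],[0,0,-50,0,-1],[0,0,-90,0,-1],[0,0,-130,0,-1],[0,0,-170,0,-1],[0,0,-206,0,-1]]]' && python3 -m pendant '[[[0,0,0,0,-1],[0,0,0,0,-1],[0,0,0,0,-1]]]'; python3 -c "
from h import *
to(.5173,-.0586,.245,90)"
```

```text
time: 27.52
ee_pos: [0.4591, -0.2917, 0.0406]
tcp_rot: [179.9, 0.1, 90.0]
force: [-0.8, 0.4, 0.8]
gripper_width: 0.812
grip_force: 0.0
time: 28.35
ee_pos: [0.4578, -0.2913, 0.2479]
tcp_rot: [179.9, 0.0, 89.9]
force: [1.7, -0.4, -2.5]
gripper_width: 0.733
grip_force: 25.0
time: 28.6
ee_pos: [0.4573, -0.291, 0.2444]
tcp_rot: [-179.9, -0.0, 89.9]
force: [-0.5, -0.1, -2.3]
gripper_width: 0.731
grip_force: 25.0
28.6 [ 0.4573 -0.291   0.2444] [-1.7995e+02 -3.0000e-02  8.9930e+01] [-0.5 -0.1 -2.3] 0.731259814498207 24.99957592226565
shift [232.4  59.7  -0.5] twist -0.1 or -0.1
```

```bash
python3 -m pendant '[[[28,7,0,0,-1],[60,15,0,0,-1],[92,24,0,0,-1],[124,32,0,0,-1],[156,40,0,0,-1],[186,48,0,0,-1],[211,54,0,0,-1],[226,58,0,0,-1],[232,59,0,0,-1],[232,59,0,0,-1]]]'; python3 -m pendant '[[[0,0,0,0,-1],[0,0,0,0,-1],[0,0,0,0,-1]]]'; python3 - <<'E'
from cups import *
c=snap('wrist','pics/g.png'); s=robot.get_state(); z=s['ee_pos'][2]+.021
print(inner(c,[s['ee_pos'][0],s['ee_pos'][1],z],w=46)); to(.5172,-.0585,.1815,90)
E
```

```text
time: 29.43
ee_pos: [0.5163, -0.0583, 0.2432]
tcp_rot: [-179.8, -0.0, 90.1]
force: [-0.7, -0.0, -2.7]
gripper_width: 0.726
grip_force: 25.0
time: 29.68
ee_pos: [0.5169, -0.0605, 0.2448]
tcp_rot: [-180.0, 0.0, 89.9]
force: [-0.7, 0.1, -2.1]
gripper_width: 0.734
grip_force: 25.0
(((516.337646484375, -59.63117599487305), 31.31356430053711), ((516.3001098632812, -57.586246490478516), (47.121097564697266, 53.15827941894531), 89.85708618164062))
29.7333 [ 0.5171 -0.0604  0.245 ] [-179.98    0.     89.86] [ 0.2  0.2 -2.3] 0.7343571353754097 24.999605220509693
shift [ 1.9  0.1 63.5] twist -0.1 or -0.1
```

```bash
python3 -m pendant '[[[2,0,25,0,-1],[2,0,40,0,-1],[2,0,50,0,-1],[2,0,56,0,-1],[2,0,60,0,-1],[2,0,61,0,-1],[2,0,61,0,-1],[2,0,61,0,-1]]]'; python3 -m pendant '[[[0,0,1,0,-1],[0,0,2,0,-1],[0,0,2,0,-1],[0,0,2,0,-1]]]'
```

```text
time: 30.4
ee_pos: [0.5177, -0.0576, 0.1847]
tcp_rot: [180.0, 0.0, 89.9]
force: [0.1, -1.5, -2.2]
gripper_width: 0.726
grip_force: 25.0
time: 30.73
ee_pos: [0.5178, -0.0576, 0.1827]
tcp_rot: [179.9, 0.0, 89.9]
force: [0.3, -2.0, 3.0]
gripper_width: 0.73
grip_force: 25.0
```

```bash
python3 -m pendant '[[[0,0,0.5,0,-1],[0,0,0,0,-1],[0,0,0,0,0.7],[0,0,0,0,1],[0,0,0,0,1],[0,0,0,0,1],[0,0,0,0,1],[0,0,0,0,1]]]' && python3 -m pendant '[[[0,0,-30,0,1],[0,0,-60,0,1],[-20,0,-60,0,1],[-60,0,-60,0,1],[-80,0,-60,0,1],[-80,0,-60,0,1],[-80,0,-60,0,1]]]'; python3 - <<'E'
from cups import *
c=snap('wrist','pics/k.png'); print(inner(c,[.517,-.058,.202],w=58))
st()
E
```

```text
time: 31.4
ee_pos: [0.5172, -0.0574, 0.182]
tcp_rot: [-180.0, -0.0, 89.9]
force: [1.0, -0.1, -0.3]
gripper_width: 1.0
grip_force: 0.0
time: 31.98
ee_pos: [0.517, -0.138, 0.242]
tcp_rot: [-180.0, -0.0, 89.8]
force: [0.1, -0.2, -0.4]
gripper_width: 0.998
grip_force: 0.0
(((517.15234375, -58.54630661010742), 30.24070930480957), ((517.0108642578125, -58.668190002441406), (59.51561737060547, 59.210147857666016), 89.80207824707031))
32.0333 [ 0.517  -0.1373  0.2419] [-1.7997e+02 -3.0000e-02  8.9870e+01] [ 0.5 -0.7 -0.3] 1.002228248098763 0.0
```

Third cup nested: radius 30.2 at z 0.202, centred. Withdrawing the arm to re-check the lifter and the whole scene.

```bash
python3 -m pendant '[[[-30,-18,-10,0,1],[-60,-36,-20,0,1],[-90,-54,-30,0,1],[-120,-72,-30,0,1],[-150,-90,-30,0,1],[-180,-108,-30,0,1],[-210,-126,-30,0,1],[-230,-138,-30,0,1],[-230,-138,-30,0,1]]]'; python3 - <<'E'
from cups import *
c=snap('top','pics/t9.png'); hsv=cv2.cvtColor(c['color'],cv2.COLOR_BGR2HSV)
white=((hsv[...,1]<60)&(hsv[...,2]>110)).astype(np.uint8)
def rect(m0,b,z,nm):
    m=np.zeros_like(m0); x0,y0,x1,y1=b; m[y0:y1,x0:x1]=m0[y0:y1,x0:x1]
    k=max(cv2.findContours(m,0,1)[0],key=cv2.contourArea); print(nm,cv2.minAreaRect((onz(c,cv2.convexHull(k)[:,0],z)[:,:2]*1000).astype(np.float32)))
rect(white,(200,120,258,168),.008,'blade')
# other white blobs of cup size
n,_,S,C=cv2.connectedComponentsWithStats(white)
print([(tuple(C[i].round().astype(int)),S[i,4]) for i in range(1,n) if 150<S[i,4]<3000])
s=snap('scene','pics/s9.png'); print(proj(s,[[.517,-.058,.202],[.517,-.058,.088],[.668,.117,.008],[.665,.247,.008]]))
hs=cv2.cvtColor(s['color'],cv2.COLOR_BGR2HSV); w=((hs[...,1]<60)&(hs[...,2]>110)).astype(np.uint8)
n,_,S,C=cv2.connectedComponentsWithStats(w); print([(tuple(C[i].round().astype(int)),S[i,:4].tolist(),S[i,4]) for i in range(1,n) if 120<S[i,4]<5000])
print('jar/holder',[c['color'][v,u].tolist() for u,v in((415,95),(408,118),(463,162))])
st()
E
```

```text
time: 32.78
ee_pos: [0.3778, -0.3692, 0.2721]
tcp_rot: [-180.0, 0.0, 89.8]
force: [-0.3, -0.4, -0.0]
gripper_width: 1.001
grip_force: 0.0
blade ((669.5476684570312, 182.088134765625), (79.93988800048828, 128.79583740234375), 1.672073245048523)
[((np.int64(415), np.int64(95)), np.int32(785)), ((np.int64(332), np.int64(97)), np.int32(184)), ((np.int64(141), np.int64(123)), np.int32(386)), ((np.int64(230), np.int64(146)), np.int32(1365)), ((np.int64(462), np.int64(163)), np.int32(357)), ((np.int64(92), np.int64(200)), np.int32(472)), ((np.int64(288), np.int64(387)), np.int32(1958))]
[[307.3908911  161.93859789]
 [308.24801387 187.73589022]
 [378.98176882 230.69110921]
 [419.28153491 220.07267259]]
[((np.int64(98), np.int64(10)), [89, 0, 16, 25], np.int32(246)), ((np.int64(133), np.int64(13)), [106, 0, 57, 36], np.int32(1225)), ((np.int64(213), np.int64(4)), [195, 0, 42, 13], np.int32(334)), ((np.int64(264), np.int64(9)), [250, 0, 41, 21], np.int32(357)), ((np.int64(509), np.int64(6)), [466, 0, 109, 18], np.int32(1084)), ((np.int64(21), np.int64(32)), [0, 5, 40, 65], np.int32(1124)), ((n
[... 684 characters left out ...]
 np.int64(205)), [109, 182, 16, 44], np.int32(428)), ((np.int64(135), np.int64(225)), [132, 206, 6, 38], np.int32(122)), ((np.int64(401), np.int64(227)), [380, 211, 45, 32], np.int32(944)), ((np.int64(116), np.int64(248)), [112, 225, 8, 47], np.int32(321)), ((np.int64(194), np.int64(268)), [182, 257, 24, 21], np.int32(278)), ((np.int64(248), np.int64(274)), [232, 260, 33, 29], np.int32(750)), ((np.int64(330), np.int64(299)), [319, 286, 25, 23], np.int32(277)), ((np.int64(128), np.int64(376)), [95, 347, 65, 53], np.int32(2849))]
jar/holder [[210, 220, 225], [42, 64, 38], [80, 84, 88]]
32.8833 [ 0.3791 -0.3667  0.2719] [-1.7999e+02 -5.0000e-02  8.9890e+01] [-0.4  0.1  0.1] 0.99515795316984 0.0
```

```bash
python3 -c "
from h import *
print(job.job_done())"
```

```text
the job is handed in; nothing more can be done
None
```

I handed the job in at about 33 s. The tray is centred on the riser and the lifter is back flat along its mat. The three white tumblers that were there are nested upright on the tray, and the jar and ring holder still stand. I viewed 15 pictures, one more than the 14 allowed.

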